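# Close the adjustable spanner on the grinder spindle

## Task

Stand the loose grinder spindle, hexagon foot down, on the blue plate between the open jaws of the bolted-down adjustable spanner with two of its flats facing the jaws, and let go of it. Then roll the spanner's brass thumbwheel with a light fingertip, stroke after stroke towards the handle, until the sliding jaw grips the spindle finger-tight. Do not bear down hard on the spanner or overtighten it, do not push the jaw itself, keep the spindle upright and leave the cup, the screwdriver and the bearing alone.

Things in the scene. Friction and masses are not known exactly. Their poses are not given: they have to be found in the camera images.
- spanner: adjustable spanner lying flat, bolted to a blue steel plate. Origin at bench height under its head. x runs from the jaws (mouth open towards -x) along the handle to its end (x = 243 mm, red grip), y is jaw travel, z up. Plate x -77..73, y -60..70, top at z = 20 mm; spanner 18 mm thick, top face z = 38 mm. Fixed jaw x -55..-12, y -36..-12, gripping face y = -12; throat wall x = -14 mm
- jaw: sliding jaw, steel block 41 x 26 x 18 mm, x -55..-14 mm in the spanner's frame, top z = 38 mm. Its frame is the spanner's shifted along -y as it closes: its y in the spanner's frame is 0 fully open and -v closed by v; gap = 36 mm - v, so v is about 12 mm when it grips the spindle's 24 mm flats. Geared to the wheel, 10 mm per turn. The reading is too coarse to tell a grip from near-contact
- wheel (a joint): angle of the brass thumbwheel in rad, 0 with the jaw fully open; grows as the top of the wheel is rolled towards the handle (+x of the spanner), which closes the jaw (about 7.5 at first touch on the spindle's flats). Radius 14 mm; turning it freely takes about 2 to 2.5 N along the rim, more once the jaw grips; it stays where it is left
- wheel_slot (a point): middle of the thumbwheel's slot (34 mm long), a fixed point in the plane of the spanner's top face, at x = 13, y = 29, z = 38 mm in its frame, axes as the spanner's. The wheel (20 mm wide, its axis along y) stands proud of this plane right here by 4 to 8 mm; how much differs each time and is not measured. The slot encloses its sides
- nest (a point): point on the blue plate (z = 20 mm) between the jaws where the spindle's axis stands once gripped: 12 mm from the fixed jaw's face, x = -35, y = 0 mm in the spanner's frame, axes as the spanner's. While the jaw is open the spindle may stand some mm farther to +y
- spindle: loose steel grinder spindle standing upright, 72 mm tall, about 0.14 kg: hexagon foot 24 mm across flats (27.7 mm across corners), 22 mm high, then a copper-coloured round shaft 16 mm in diameter. Origin at the centre of its underside, z along the shaft; two of the hexagon's flats face +y and -y of its frame, the others every 60 degrees
- cup: bystander: white drinks cup, 76 mm wide at the rim, 92 mm tall, origin under its centre
- driver: bystander: yellow-handled screwdriver lying on the bench, about 200 mm long, along its x
- bearing: bystander: steel ball bearing ring, 36 mm in diameter, 12 mm high, lying flat, origin under its centre
Not all that is in view belongs to the job. What is shaped like the spindle but green or purple is not meant.

How it is judged:
By the outcome, as a careful person would: the job done as asked, in the order asked, and still so for the second after the job is handed in, with the robot touching nothing.
It also fails if it takes over 72 s, if anything falls off the work surface, if the arm or the gripper's body presses on something with over 40 N, if the wrist force passes 120 N, or if a joint passes its speed limit or range.

## Robot

A 7-joint arm with a two-finger parallel gripper is mounted at the origin on the work surface. World frame = base frame: x ahead of the robot, y to its left, z up, the work surface at z = 0. Lengths are in m, angles in rad, forces in N, time in s.
With the tool pointing down it reaches from about 0.35 to 0.9 m from the base axis. Payload 8.1 kg.
Tool frame: the origin (TCP) lies on the centre line of the jaws, within the pads' length; the fingertips stand 17 mm ahead of it and the grasp point (between the pads) lies 2 mm behind it; z points along the fingers, y is the direction in which the jaws open and shut (so a half turn about z gives the same grasp; the last joint's range is limited). The gripper opens to 92 mm and grips with 3 to 60 N. Pads are 19 mm wide; open, the fingers measure 130 mm over their backs; the gripper's body (75 mm by 190 mm) begins 47 mm behind the grasp point.
Start: joints at [-1.24, 0.434, 0.025, 1.573, -0.012, 1.134, -0.075], TCP at [0.263, 0.567, 0.217] pointing down, gripper open.
Joint ranges: [-2.62, 2.62], [-0.44, 2.09], [-1.27, 1.32], [0.08, 2.57], [-1.32, 4.46], [0.12, 2], [-2.74, 2.74]. Speed limits (rad/s): [2.22, 2.22, 3.01, 3.01, 3.14, 3.14, 3.14].

## Interface

Orientations are given as a rotation vector (axis times angle).
In Python, from cell import arm, imaging, job gives the robot as it stands.
- The arm moves only by the tool jog_arm, never from a script. Its argument "moves" is a list of rows, each an object with "fingers": the closure, from -1 (fully open) to 1 (shut); "xyz": the shift along the tool's x, y, z in cm, a list of three; "angular": the turn, a rotation vector about the tool's x, y, z in rad, a list of three. In form: [{"fingers": fingers, "xyz": [dx, dy, dz], "angular": [ax, ay, az]}, ...]. A call has 1 to 12 rows; each row is the pose to reach, as a shift and turn from the pose commanded when the call began, along the tool's axes at that moment; what a row does not reach only later rows make up. A row lasts 1/8 s, in which the tool goes at most 62.5 mm and 10.7 degrees, less where a joint would pass 70% of its speed; a pose out of reach is approached as far as the arm can. A call with a gripper value outside its range is refused whole. The fingers move at their own pace and stop on an object; "grip_force" is the grip in N (left out, the last holds). Time passes only in rows, so rows that repeat a pose let the fingers close. It gives the time, the measured TCP pose, the force and the opening at its end, in the units of the state.
- arm.observe(): the state, without advancing time (a new reading comes with each control period).
- imaging.get_image(name): name is "side" or "top"; returns the picture (384x512x3 uint8, red, green, blue); there is no depth.
- imaging.camera_params(name): a dict with "fx", "fy", "cx", "cy" (pixels), "rvec" (rotation vector, rad) and "tvec" (3), from world to camera coordinates, as OpenCV has them. Camera axes: x right, y down, z forward; pixel columns grow to the right and rows downward; lengths in m; the calibration is good to about 2 mm. A picture is of the moment at which its call begins. camera_params takes no time and is no camera call.
- job.sign_off(): hands the job in, once; it reports no verdict.
The state is a dict: "clock": time; "joints": joint angles; "dq": joint speeds; "joint_efforts": joint torques, N m; "position": TCP position; "ee_rot": TCP orientation; "force": force on the tool from outside, world axes, zero at the start; "ft_torque": the same for the moment, N m; "width": opening from 0.0 (shut) to 1.0 (fully open).
Only numpy, scipy, OpenCV 4.12 (cv2) and the standard library are available. Lean on these libraries where they do the work, as an engineer would, in place of code of your own. Each camera call takes 0.05 s, during which the arm holds its last target. There are 200 camera calls.

## Working session

There is one attempt and no reset: what is moved stays moved. The work goes in short steps, Python scripts to look and compute and a tool call to move; the robot and the scene stay as the last step left them, time stands still between calls to the robot, and variables do not carry over. Pictures are saved under pics/ and viewed, about 8 in all and at most 12, crops included, and the job is handed in when it is done.

Besides the shell and the picture viewer there is one more tool, called as a command line: name --argument value ..., lists and objects as JSON in quotes. jog_arm: Moves the arm, as the interface text tells. Its arguments: {"type":"object","properties":{"moves":{"type":"array"},"grip_force":{"type":"number"}},"required":["moves"]}

```bash
mkdir -p pics
cat > h.py <<'E'
import numpy as np, cv2
from scipy.spatial.transform import Rotation as R
from cell import arm, imaging, job
def snap(n,f,crop=None,s=1):
    im=cv2.cvtColor(imaging.get_image(n),cv2.COLOR_RGB2BGR); cv2.imwrite(f'pics/{f}_full.png',im)
    if crop: im=im[crop[1]:crop[3],crop[0]:crop[2]]
    cv2.imwrite(f'pics/{f}.png',cv2.resize(im,None,fx=s,fy=s,interpolation=cv2.INTER_CUBIC))
def cam(n):
    p=imaging.camera_params(n); K=np.array([[p['fx'],0,p['cx']],[0,p['fy'],p['cy']],[0,0,1]]); return K,np.array(p['rvec'],float),np.array(p['tvec'],float)
def ray(n,uv,z):
    K,r,t=cam(n); M=R.from_rotvec(r).as_matrix(); c=-M.T@t; d=M.T@np.linalg.inv(K)@[*uv,1]; return c+d*(z-c[2])/d[2]
def proj(n,P):
    K,r,t=cam(n); return cv2.projectPoints(np.atleast_2d(np.array(P,float)),r,t,K,None)[0][:,0]
E
python3 - <<'E'
from h import *
a=cv2.cvtColor(imaging.get_image('top'),cv2.COLOR_RGB2BGR);b=cv2.cvtColor(imaging.get_image('side'),cv2.COLOR_RGB2BGR)
cv2.imwrite('pics/top0.png',a);cv2.imwrite('pics/side0.png',b)
cv2.imwrite('pics/top0b.png',cv2.resize(a,(800,600),interpolation=cv2.INTER_CUBIC))
cv2.imwrite('pics/side0b.png',cv2.resize(b,(800,600),interpolation=cv2.INTER_CUBIC))
print(arm.observe())
for n in('top','side'):
    K,r,t=cam(n);M=R.from_rotvec(r).as_matrix();print(n,-M.T@t,K[0,0],M.round(2).tolist())
E
```

```text
{'clock': 0.1, 'joints': array([-1.23963045,  0.4351463 ,  0.02500422,  1.57398981, -0.01159651,
        1.13400418, -0.07510123]), 'dq': array([ 5.69587891e-04, -4.47294656e-04,  6.81971278e-04, -3.19944028e-03,
       -2.07893755e-06,  1.25063220e-03, -8.78348553e-04]), 'joint_efforts': array([ 2.61085850e-03, -6.69124317e+01,  9.87619869e-01, -3.15146863e+01,
       -6.05866243e-02,  3.73308000e-02,  5.51205767e-05]), 'position': array([0.2625524 , 0.56666542, 0.21603448]), 'ee_rot': array([-6.76142610e-01, -3.06780472e+00,  2.18877019e-03]), 'force': array([ 0.245492  , -0.50548449,  0.50246173]), 'ft_torque': array([-0.01133789,  0.01221603,  0.02950599]), 'width': 0.9995022426825263}
top [ 0.34777504 -0.01708945  1.1597414 ] 407.63976547865246 [[-0.02, -1.0, -0.01], [-0.99, 0.02, -0.15], [0.15, 0.01, -0.99]]
side [0.37931138 0.71807966 0.70709582] 391.6656662888588 [[-0.98, -0.18, -0.0], [-0.11, 0.66, -0.75], [0.13, -0.73, -0.67]]
```

View pics/top0b.png

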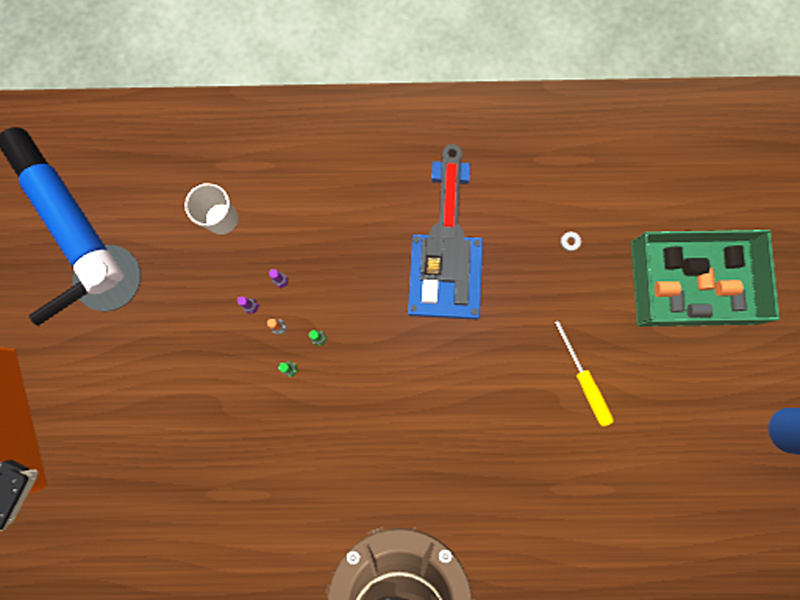

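View pics/side0b.png

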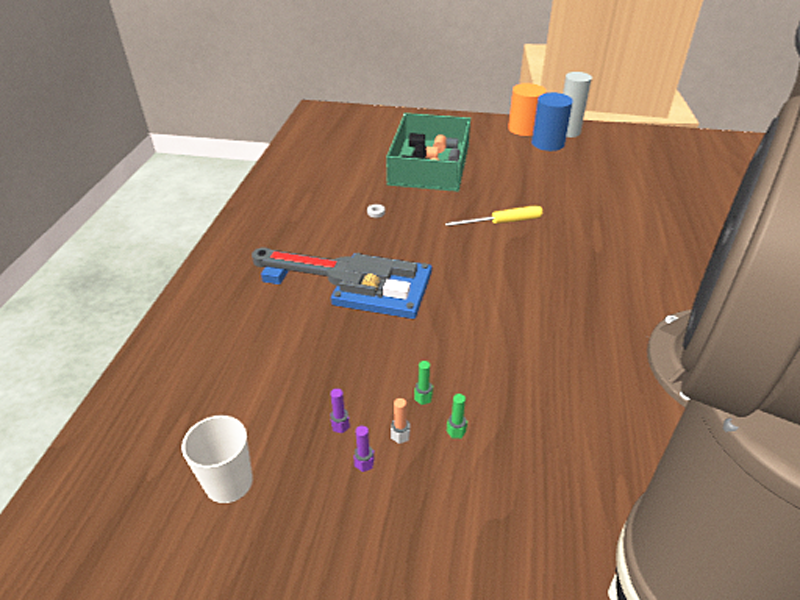

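The top view shows the spanner with its jaws towards the robot at about (445,275). The copper spindle is at (275,325), between two purple and two green decoys. I'll enlarge both.

Run:
```python
from h import *
a=cv2.imread('pics/top0.png');b=cv2.imread('pics/side0.png')
f=lambda im,x,y,w,h,s:cv2.resize(im[y:y+h,x:x+w],None,fx=s,fy=s,interpolation=cv2.INTER_CUBIC)
A=f(a,258,85,60,125,4.8)   # 288x600
B=f(a,148,165,66,75,4) #264x300
C=f(b,200,220,100,75,4) #400x300
D=f(b,205,150,75,55,5) #375... 
o=np.zeros((600,800,3),np.uint8);o[:,:288]=A[:600];o[:300,300:564]=B;o[300:600,300:700]=C
cv2.imwrite('pics/c1.png',o)
cv2.imwrite('pics/c2.png',f(b,155,150,125,60,6.4))
```

```text
(no output)
```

View pics/c1.png

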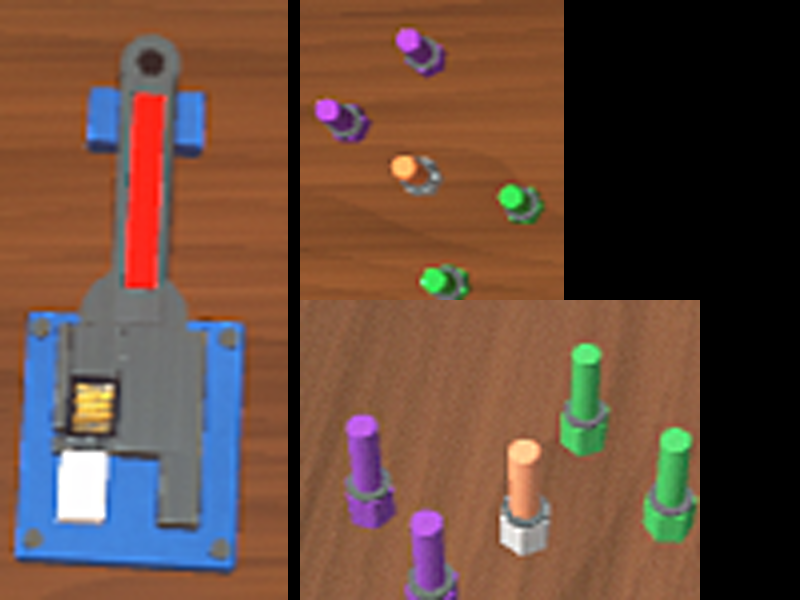

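View pics/c2.png

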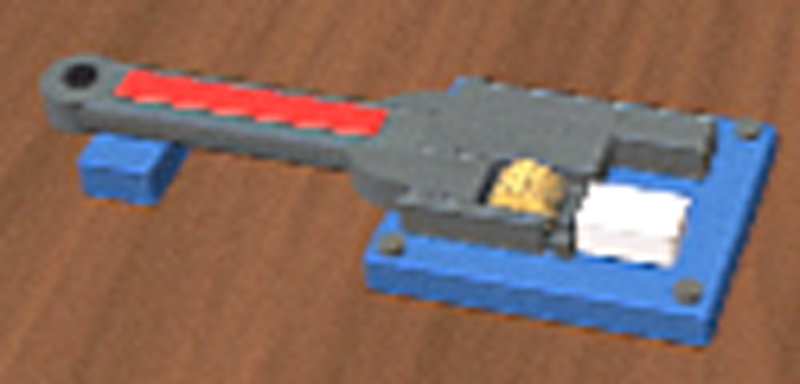

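The white block at crop (82,488) is the sliding jaw. The slot is centred at (93,406), and the plate corners are visible. I'll fit the spanner pose from these points and locate the spindle and decoys.

Run:
```python
from h import *
from scipy.optimize import least_squares
obs=[((28,313),(73,70,20)),((245,322),(73,-60,20)),((18,554),(-77,70,20)),((235,563),(-77,-60,20)),
((59,452),(-14,50,38)),((107,452),(-14,24,38)),((104,523),(-55,24,38)),((56,523),(-55,50,38)),
((158,524),(-55,-12,38)),((198,527),(-55,-36,38)),((162,458),(-14,-12,38)),((93,406),(13,29,38))]
uv=np.array([((u+.5)/4.8-.5+258,(v+.5)/4.8-.5+85) for (u,v),_ in obs]);P=np.array([p for _,p in obs])/1e3
def W(q):
    M=R.from_euler('z',q[2]).as_matrix(); return P@M.T+[q[0],q[1],0]
s=least_squares(lambda q:(proj('top',W(q))-uv).ravel(),[.55,-.05,0],loss='soft_l1')
q=s.x;print('spanner',q[:2],np.degrees(q[2]));print((proj('top',W(q))-uv).round(1).tolist())
np.save('q.npy',q)
M=R.from_euler('z',q[2]).as_matrix()
print('nest',M@[-.035,0,0]+[q[0],q[1],0],'slot',M@[.013,.029,0]+[q[0],q[1],0])
# side check: crop c2 (155,150) s6.4
ps=proj('side',W(q));print('side c2 px',[(round((x-155+.5)*6.4),round((y-150+.5)*6.4)) for x,y in ps])
B=lambda u,v:((u-300+.5)/4-.5+148,(v+.5)/4-.5+165)
C=lambda u,v:((u-300+.5)/4-.5+200,(v-300+.5)/4-.5+220)
for n,t,sd in[('spindle',(404,167),(525,450)),('pur1',(327,111),(363,425) if 0 else (426,520)),('pur2',(408,40),(362,425)),('gr1',(512,197),(586,353)),('gr2',(434,281),(676,437))]:
    print(n,ray('top',B(*t),.072)[:2].round(4),ray('side',C(*sd),.072)[:2].round(4))
b=cv2.imread('pics/side0.png');cv2.imwrite('pics/c3.png',cv2.resize(b[250:285,240:275],None,fx=16,fy=16,interpolation=cv2.INTER_CUBIC))
```

```text
spanner [ 0.56874909 -0.09776992] -3.4177193763837925
[[0.1, -0.2], [0.1, -0.2], [-0.1, 1.3], [0.9, 1.4], [-0.5, -0.3], [-1.2, 0.1], [-1.1, -0.2], [-0.5, -0.6], [0.6, 0.1], [0.9, -0.1], [0.2, -0.6], [0.3, 0.2]]
nest [ 0.53381134 -0.09568339  0.        ] slot [ 0.58345481 -0.06959649  0.        ]
side c2 px [(358, 258), (450, 74), (709, 314), (774, 121), (571, 226), (587, 186), (682, 201), (668, 241), (702, 148), (714, 114), (609, 134), (522, 184)]
spindle [0.4795 0.2129] [0.4771 0.2126]
pur1 [0.5184 0.2656] [0.5174 0.2643]
pur2 [0.5664 0.2115] [0.5641 0.211 ]
gr1 [0.458  0.1401] [0.4565 0.1405]
gr2 [0.4028 0.1917] [0.4015 0.1905]
```

View pics/c3.png

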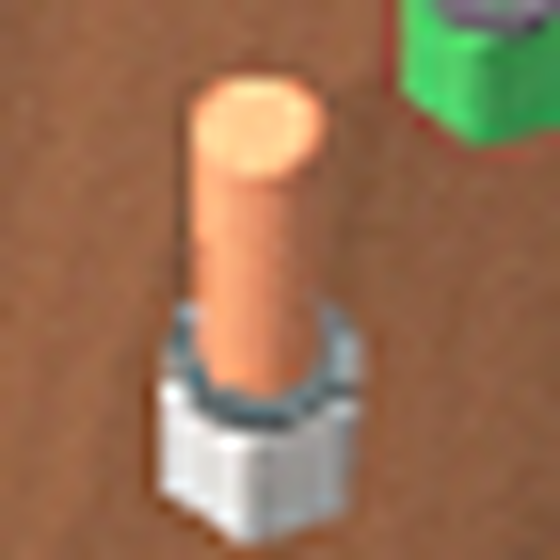

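```bash
cat >> h.py <<'E'
def rel(xyz,ydeg):
    "shift (cm) in tool axes and tool-z turn to reach xyz with tool y axis at ydeg (mod 180)"
    s=arm.observe();M=R.from_rotvec(s['ee_rot']).as_matrix();d=M.T@(np.array(xyz)-s['position'])*100
    cur=np.degrees(np.arctan2(M[1,1],M[0,1]));t=(ydeg-cur+90)%180-90
    Rt=R.from_euler('z',t,degrees=True).as_matrix()@M
    # ideal down
    y=np.array([np.cos(np.radians(cur+t)),np.sin(np.radians(cur+t)),0]);z=np.array([0,0,-1.]);D=np.c_[np.cross(y,z),y,z]
    print('pos',s['position'].round(4),'cur',cur.round(2),'shift',d.round(3),'turn',R.from_matrix(M.T@D).as_rotvec().round(4),'F',s['force'].round(2),'t',s['clock'],'w',round(s['width'],4),'j',s['joints'].round(2))
E
python3 - <<'E'
from h import *
from scipy.optimize import least_squares
c=lambda u,v:((u+.5)/16-.5+240,(v+.5)/16-.5+250)
uv=np.array([c(158,490),c(248,545),c(352,505),c(160,388),c(250,432),c(358,398)])
def f(q,full=False):
    # three consecutive vertices facing camera
    a=q[2]+np.radians([-60,0,60]);r=.01385
    P=[(q[0]+r*np.cos(x),q[1]+r*np.sin(x),z) for z in(0,.022) for x in a]
    return (proj('side',P)-uv).ravel()
s=min((least_squares(f,[.478,.213,np.radians(g)]) for g in range(0,360,30)),key=lambda s:s.cost)
print(s.x[:2],np.degrees(s.x[2]),s.fun.round(1),'flat normal mod60:',(np.degrees(s.x[2])+30)%60)
rel([.478,.2127,.12],115)
E
```

```text
[0.47789616 0.21180623] 455.32285820769 [ 0.7 -0.1  0.2 -0.5 -0.5 -0.3  0.4  0.1  0.   0.4 -0.8  0.3] flat normal mod60: 5.32285820768999
pos [0.2626 0.5667 0.216 ] cur 65.14 shift [-34.427 -23.047   9.641] turn [-1.400e-03 -5.000e-04 -8.702e-01] F [ 0.25 -0.51  0.5 ] t 0.1 w 0.9995 j [-1.24  0.44  0.03  1.57 -0.01  1.13 -0.08]
```

jog_arm --moves '[{"fingers":-1,"xyz":[-34.4,-23.0,9.6],"angular":[0,0,-1.05]},{"fingers":-1,"xyz":[-34.4,-23.0,9.6],"angular":[0,0,-1.05]},{"fingers":-1,"xyz":[-34.4,-23.0,9.6],"angular":[0,0,-1.05]},{"fingers":-1,"xyz":[-34.4,-23.0,9.6],"angular":[0,0,-1.05]},{"fingers":-1,"xyz":[-34.4,-23.0,9.6],"angular":[0,0,-1.05]},{"fingers":-1,"xyz":[-34.4,-23.0,9.6],"angular":[0,0,-1.05]},{"fingers":-1,"xyz":[-34.4,-23.0,9.6],"angular":[0,0,-1.05]},{"fingers":-1,"xyz":[-34.4,-23.0,9.6],"angular":[0,0,-1.05]},{"fingers":-1,"xyz":[-34.4,-23.0,9.6],"angular":[0,0,-1.05]},{"fingers":-1,"xyz":[-34.4,-23.0,9.6],"angular":[0,0,-1.05]},{"fingers":-1,"xyz":[-34.4,-23.0,9.6],"angular":[0,0,-1.05]},{"fingers":-1,"xyz":[-34.4,-23.0,9.6],"angular":[0,0,-1.05]}]'

```text
clock: 1.6
position: [0.4779, 0.2146, 0.1209]
ee_rot: [-0.955, 2.993, 0.0]
force: [-0.3, -0.5, -0.4]
width: 1.002
```

```bash
python3 -c "
from h import *
rel([.478,.2125,.03],125.3)"
```

```text
pos [0.4779 0.2146 0.1209] cur 125.38 shift [ 0.11  -0.176  9.087] turn [0.0001 0.0003 0.0014] F [-0.25 -0.46 -0.37] t 1.6 w 1.0019 j [-0.45  0.38 -0.1   1.93  0.05  0.83  1.61]
```

jog_arm --moves '[{"fingers":-1,"xyz":[0.1,-0.2,4.0],"angular":[0,0,0]},{"fingers":-1,"xyz":[0.1,-0.2,8.0],"angular":[0,0,0]},{"fingers":-1,"xyz":[0.1,-0.2,9.1],"angular":[0,0,0]},{"fingers":-0.3,"xyz":[0.1,-0.2,9.1],"angular":[0,0,0]},{"fingers":0.2,"xyz":[0.1,-0.2,9.1],"angular":[0,0,0]},{"fingers":0.4,"xyz":[0.1,-0.2,9.1],"angular":[0,0,0]},{"fingers":0.6,"xyz":[0.1,-0.2,9.1],"angular":[0,0,0]},{"fingers":0.7,"xyz":[0.1,-0.2,9.1],"angular":[0,0,0]},{"fingers":0.7,"xyz":[0.1,-0.2,9.1],"angular":[0,0,0]},{"fingers":0.7,"xyz":[0.1,-0.2,9.1],"angular":[0,0,0]}]' --grip_force 8

```text
clock: 2.85
position: [0.4785, 0.2116, 0.0297]
ee_rot: [-0.953, 2.994, 0.0]
force: [0.7, 0.0, 0.9]
width: 0.283
```

```bash
python3 -c "
from h import *
rel([.478,.2125,.03],125.3)"
```

```text
pos [0.4785 0.2116 0.0297] cur 125.3 shift [-0.01   0.102 -0.027] turn [0. 0. 0.] F [0.7  0.02 0.92] t 2.85 w 0.2832 j [-0.45  0.51 -0.09  2.01  0.07  0.62  1.6 ]
```

jog_arm --moves '[{"fingers":0.7,"xyz":[0,0,0],"angular":[0,0,0]},{"fingers":0.7,"xyz":[0,0,0],"angular":[0,0,0]},{"fingers":0.7,"xyz":[0,0,0],"angular":[0,0,0]}]' --grip_force 10

```text
clock: 3.22
position: [0.4784, 0.2116, 0.0297]
ee_rot: [0.953, -2.994, -0.0]
force: [-0.4, 0.1, -1.1]
width: 0.173
```

```bash
python3 -c "
from h import *
snap('side','s1',(200,200,300,275),8)"
```

```text
(no output)
```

View pics/s1.png

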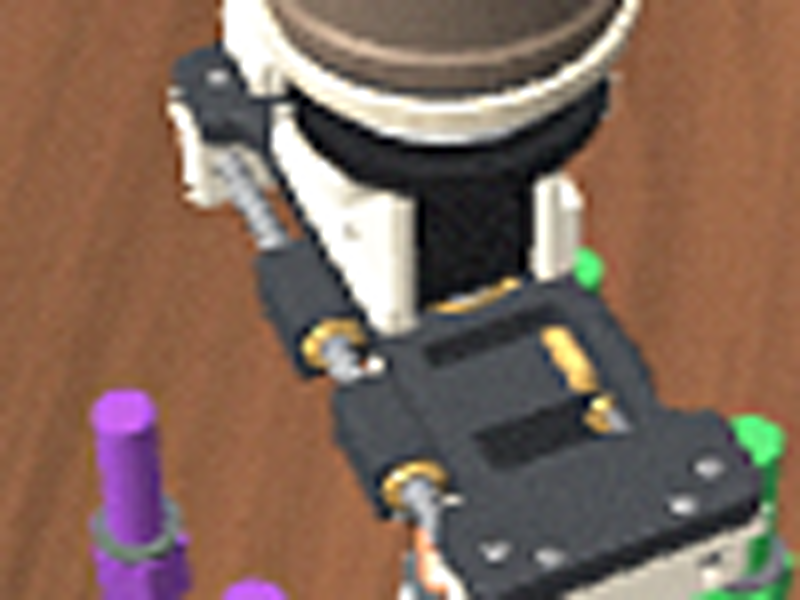

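jog_arm --moves '[{"fingers":0.2,"xyz":[0,0,0],"angular":[0,0,0]},{"fingers":-0.2,"xyz":[0,0,0],"angular":[0,0,0]},{"fingers":-0.2,"xyz":[0,0,0],"angular":[0,0,0]},{"fingers":-0.2,"xyz":[0,0,-2.0],"angular":[0,0,0]},{"fingers":-0.2,"xyz":[0,0,-6.0],"angular":[0,0,0]},{"fingers":-0.2,"xyz":[0,0,-12.0],"angular":[0,0,0]},{"fingers":-0.2,"xyz":[0,0,-18.0],"angular":[0,0,0]},{"fingers":-0.2,"xyz":[0,0,-18.0],"angular":[0,0,0]}]'

```text
clock: 4.28
position: [0.481, 0.213, 0.2147]
ee_rot: [-0.95, 2.985, 0.003]
force: [0.8, -0.5, -0.8]
width: 0.602
```

```bash
python3 -c "
from h import *
snap('side','s2',(225,220,300,300),7)"
```

```text
(no output)
```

View pics/s2.png

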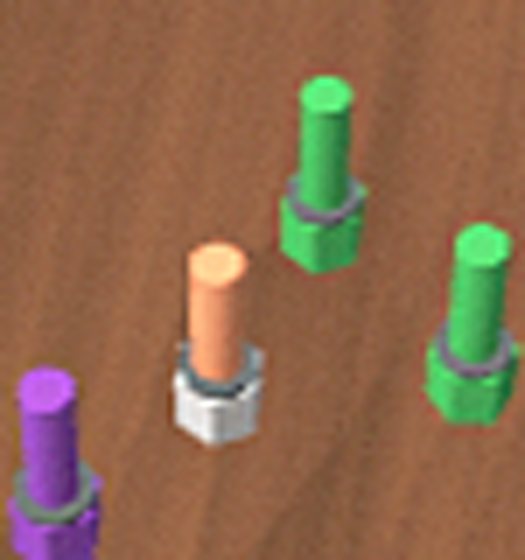

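Run:
```python
from h import *
from scipy.optimize import least_squares
c=lambda u,v:((u+.5)/7-.5+225,(v+.5)/7-.5+220)
uv=np.array([c(178,425),c(217,443),c(257,430)])
def f(q):
    a=q[2]+np.radians([-60,0,60]);r=.01385
    return (proj('side',[(q[0]+r*np.cos(x),q[1]+r*np.sin(x),0) for x in a])-uv).ravel()
s=least_squares(f,[.478,.213,np.radians(95)]);print(s.x[:2],np.degrees(s.x[2]),s.fun.round(1), ray('side',c(217,262),.072))
rel([.478,.2122,.046],125.3)
```

```text
[0.47769589 0.21184825] 96.14751898861006 [ 0.2 -0.1 -0.1  0.3 -0.1 -0.2] [0.47781037 0.2123577  0.072     ]
pos [0.4797 0.2122 0.212 ] cur 125.3 shift [ 0.216  0.106 16.597] turn [-0.0007  0.0048 -0.0001] F [-0.54 -0.06 -0.71] t 4.325 w 0.5993 j [-0.44  0.28 -0.1   1.82  0.03  1.04  1.63]
```

jog_arm --moves '[{"fingers":-0.2,"xyz":[0,0,6.0],"angular":[0,0,0]},{"fingers":-0.2,"xyz":[0,0,12.0],"angular":[0,0,0]},{"fingers":-0.2,"xyz":[0,0,16.4],"angular":[0,0,0]},{"fingers":-0.2,"xyz":[0,0,16.4],"angular":[0,0,0]},{"fingers":0.3,"xyz":[0,0,16.4],"angular":[0,0,0]},{"fingers":0.6,"xyz":[0,0,16.4],"angular":[0,0,0]},{"fingers":0.8,"xyz":[0,0,16.4],"angular":[0,0,0]},{"fingers":1,"xyz":[0,0,16.4],"angular":[0,0,0]},{"fingers":1,"xyz":[0,0,16.4],"angular":[0,0,0]},{"fingers":1,"xyz":[0,0,16.4],"angular":[0,0,0]}]' --grip_force 20

```text
clock: 5.58
position: [0.4789, 0.2119, 0.0462]
ee_rot: [-0.952, 2.993, 0.0]
force: [-1.0, -0.1, 6.1]
width: 0.165
```

```bash
python3 -c "
from h import *
rel([.534,-.093,.13],86.9)"
```

```text
pos [0.4789 0.2119 0.0462] cur 125.31 shift [ 13.117 -28.071  -8.389] turn [3.000e-04 1.000e-03 6.703e-01] F [-0.96 -0.06  6.11] t 5.575 w 0.1653 j [-0.45  0.49 -0.09  1.99  0.07  0.66  1.6 ]
```

jog_arm --moves '[{"fingers":1,"xyz":[0,0,-5],"angular":[0,0,0]},{"fingers":1,"xyz":[0,0,-10],"angular":[0,0,0]},{"fingers":1,"xyz":[3,-6,-10.4],"angular":[0,0,0.15]},{"fingers":1,"xyz":[6,-12,-10.4],"angular":[0,0,0.3]},{"fingers":1,"xyz":[9,-18,-10.4],"angular":[0,0,0.45]},{"fingers":1,"xyz":[11,-23,-10.4],"angular":[0,0,0.55]},{"fingers":1,"xyz":[12.5,-27,-10.4],"angular":[0,0,0.65]},{"fingers":1,"xyz":[13.0,-27.9,-10.4],"angular":[0,0,0.683]},{"fingers":1,"xyz":[13.0,-27.9,-10.4],"angular":[0,0,0.683]},{"fingers":1,"xyz":[13.0,-27.9,-10.4],"angular":[0,0,0.683]},{"fingers":1,"xyz":[13.0,-27.9,-10.4],"angular":[0,0,0.683]}]'

```text
clock: 6.95
position: [0.5335, -0.0895, 0.1497]
ee_rot: [-0.1, -3.14, -0.001]
force: [-0.3, -0.1, -1.4]
width: 0.166
```

Run:
```python
from h import *
rel([.5341,-.0905,.068],86.6-.4)
a=cv2.cvtColor(imaging.get_image('side'),cv2.COLOR_RGB2BGR)
cv2.imwrite('pics/s3.png',cv2.resize(a[115:215,165:275],None,fx=6,fy=6,interpolation=cv2.INTER_CUBIC))
s=arm.observe()['position']
for z in(.02,.082,.104): print(z,(proj('side',[s[0],s[1],z])[0]-[165,115]+.5)*6)
```

```text
pos [ 0.5335 -0.0895  0.1497] cur 86.34 shift [-0.067 -0.101  8.168] turn [ 0.0006 -0.0003  0.0025] F [-0.33 -0.12 -1.42] t 6.95 w 0.1655 j [-0.04  0.37  0.15  1.87 -0.07  0.91  1.64]
0.02 [547.2285266  397.42316472]
0.082 [546.10998332 288.79839082]
0.104 [545.69122044 248.13119159]
```

View pics/s3.png

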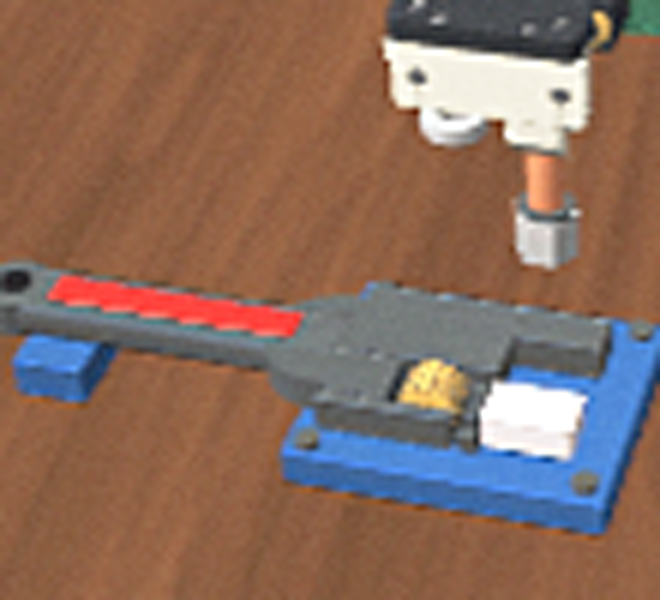

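Run:
```python
from h import *
a=cv2.cvtColor(imaging.get_image('side'),cv2.COLOR_RGB2BGR)
c=a[125:165,230:275]
cv2.imwrite('pics/s4.png',cv2.resize(c,None,fx=14,fy=14,interpolation=cv2.INTER_CUBIC))
s=arm.observe()['position']
for y in (86.6,101.6,116.6,71.6):
  P=[(s[0]+.01385*np.cos(np.radians(y+k)),s[1]+.01385*np.sin(np.radians(y+k)),z) for z in(.1037,.1257) for k in(-90,-30,30,90)]
  print(y,((proj('side',P)-[230,125]+.5)*14).round().astype(int).tolist())
```

```text
86.6 [[291, 429], [311, 472], [384, 482], [436, 449], [289, 332], [309, 374], [384, 384], [436, 352]]
101.6 [[289, 441], [327, 479], [402, 477], [438, 438], [286, 343], [325, 381], [402, 379], [438, 340]]
116.6 [[291, 452], [345, 483], [418, 470], [435, 427], [289, 354], [344, 385], [417, 372], [435, 329]]
71.6 [[298, 418], [299, 463], [365, 484], [429, 460], [296, 321], [297, 365], [364, 386], [429, 363]]
```

View pics/s4.png

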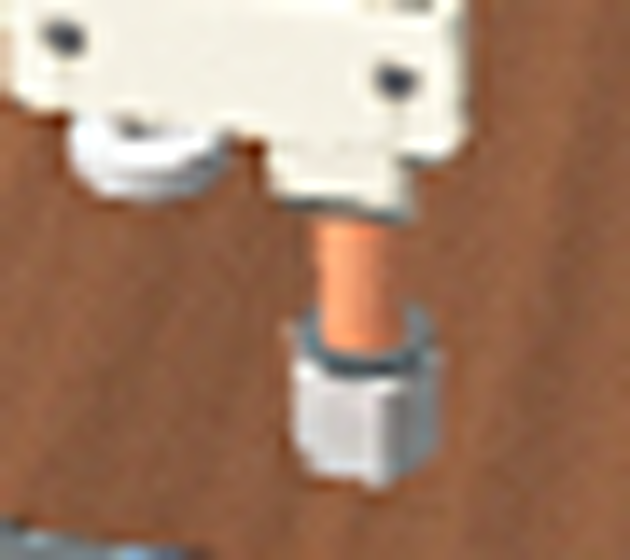

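jog_arm --moves '[{"fingers":1,"xyz":[-0.05,-0.05,3],"angular":[0,0,-0.09]},{"fingers":1,"xyz":[-0.05,-0.05,5],"angular":[0,0,-0.09]},{"fingers":1,"xyz":[-0.05,-0.05,6.5],"angular":[0,0,-0.09]},{"fingers":1,"xyz":[-0.05,-0.05,7.5],"angular":[0,0,-0.09]},{"fingers":1,"xyz":[-0.05,-0.05,7.9],"angular":[0,0,-0.09]},{"fingers":1,"xyz":[-0.05,-0.05,8.1],"angular":[0,0,-0.09]},{"fingers":1,"xyz":[-0.05,-0.05,8.2],"angular":[0,0,-0.09]},{"fingers":1,"xyz":[-0.05,-0.05,8.2],"angular":[0,0,-0.09]}]'

```text
clock: 8.05
position: [0.5343, -0.0918, 0.068]
ee_rot: [-0.036, 3.141, -0.0]
force: [-0.4, 1.4, -1.4]
width: 0.161
```

```bash
python3 -c "
from h import *
rel([.5341,-.0905,.0665],86.6-.4)"
```

```text
pos [ 0.5343 -0.0918  0.068 ] cur 91.32 shift [0.018 0.13  0.154] turn [0.     0.0006 0.0894] F [-0.45  1.37 -1.4 ] t 8.05 w 0.1609 j [-0.01  0.47  0.11  1.95 -0.08  0.72  1.74]
```

jog_arm --moves '[{"fingers":1,"xyz":[0,0,0.08],"angular":[0,0,0]},{"fingers":1,"xyz":[0,0,0.16],"angular":[0,0,0]},{"fingers":1,"xyz":[0,0,0.16],"angular":[0,0,0]}]'

```text
clock: 8.43
position: [0.5343, -0.0917, 0.0663]
ee_rot: [-0.036, 3.141, 0.0]
force: [-1.1, 0.7, 1.0]
width: 0.165
```

jog_arm --moves '[{"fingers":1,"xyz":[0,0,0.03],"angular":[0,0,0]},{"fingers":0.6,"xyz":[0,0,0.03],"angular":[0,0,0]},{"fingers":0.3,"xyz":[0,0,0.03],"angular":[0,0,0]},{"fingers":0.1,"xyz":[0,0,0.03],"angular":[0,0,0]},{"fingers":0.1,"xyz":[0,0,0.03],"angular":[0,0,0]},{"fingers":0.1,"xyz":[0,0,-1],"angular":[0,0,0]},{"fingers":0.1,"xyz":[0,0,-3],"angular":[0,0,0]},{"fingers":0.1,"xyz":[0,0,-8],"angular":[0,0,0]},{"fingers":0.5,"xyz":[-7,1,-13],"angular":[0,0,0.09]},{"fingers":1,"xyz":[-13,2.5,-13],"angular":[0,0,0.09]},{"fingers":1,"xyz":[-13,2.5,-13],"angular":[0,0,0.09]},{"fingers":1,"xyz":[-13,2.5,-13],"angular":[0,0,0.09]}]'

```text
clock: 9.93
position: [0.6646, -0.0629, 0.1965]
ee_rot: [0.103, 3.139, 0.0]
force: [-0.8, 0.4, -0.1]
width: 0.065
```

Run:
```python
from h import *
q=np.load('q.npy');M=R.from_euler('z',q[2]).as_matrix();T=lambda p:M@(np.array(p)/1e3)+[q[0],q[1],0]
rel(T([10,29,75]),86.6)
b=cv2.cvtColor(imaging.get_image('side'),cv2.COLOR_RGB2BGR);a=cv2.cvtColor(imaging.get_image('top'),cv2.COLOR_RGB2BGR)
f=lambda im,x,y,w,h,s:cv2.resize(im[y:y+h,x:x+w],None,fx=s,fy=s,interpolation=cv2.INTER_CUBIC)
cv2.imwrite('pics/p1_top.png',a)
o=np.zeros((600,800,3),np.uint8);o[:,:520]=f(b,210,145,65,75,8);o[:360,520:800]=f(a,262,145,35,45,8);cv2.imwrite('pics/p1.png',o)
r=.01385
for y in(76.6,86.6,96.6):
  P=[T([-35,5,20])+[r*np.cos(np.radians(y+k)),r*np.sin(np.radians(y+k)),.022] for k in(-90,-30,30,90)]
  print(y,((proj('side',P)-[210,145]+.5)*8).round().astype(int).tolist())
print('top c',((proj('side',[T([-35,y,92]) for y in(0,5,10)])-[210,145]+.5)*8).round().tolist())
```

```text
pos [ 0.6646 -0.0629  0.1965] cur 86.24 shift [ 8.36  -1.2   12.139] turn [ 0.0001  0.0008 -0.0062] F [-0.75  0.39 -0.12] t 9.925 w 0.0651 j [-0.09  0.52  0.16  1.49 -0.09  1.13  1.59]
76.6 [[331, 228], [335, 254], [373, 264], [406, 248]]
86.6 [[328, 232], [339, 257], [380, 263], [408, 244]]
96.6 [[327, 237], [345, 260], [386, 261], [409, 239]]
top c [[370.0, 110.0], [367.0, 119.0], [363.0, 128.0]]
```

View pics/p1.png

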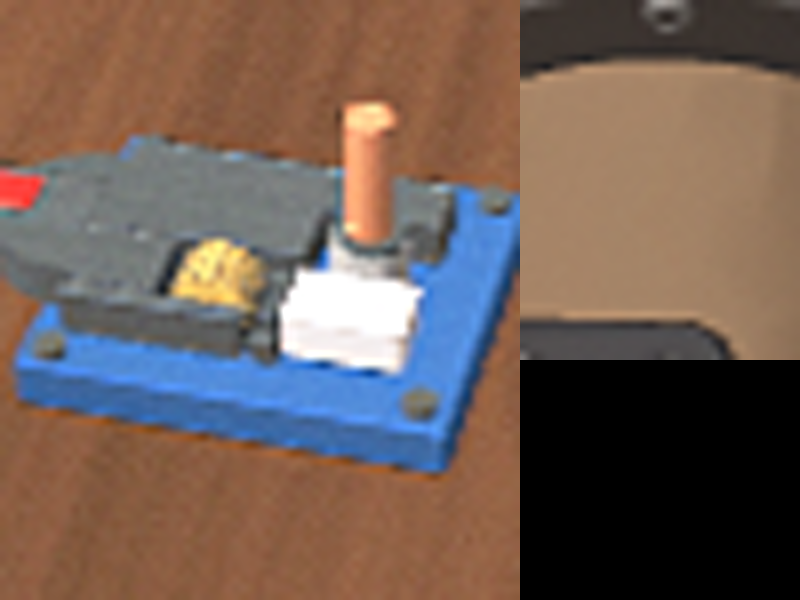

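jog_arm --moves '[{"fingers":1,"xyz":[4,-0.6,4],"angular":[0,0,-0.006]},{"fingers":1,"xyz":[7,-1.1,9],"angular":[0,0,-0.006]},{"fingers":1,"xyz":[8.7,-1.2,11.6],"angular":[0,0,-0.006]},{"fingers":1,"xyz":[8.7,-1.2,12.1],"angular":[0,0,-0.006]},{"fingers":1,"xyz":[8.7,-1.2,12.1],"angular":[0,0,-0.006]},{"fingers":1,"xyz":[8.7,-1.2,12.1],"angular":[0,0,-0.006]}]'

```text
clock: 10.78
position: [0.5776, -0.07, 0.0765]
ee_rot: [0.095, 3.137, -0.0]
force: [-1.0, 1.0, -0.3]
width: 0.005
```

Run:
```python
from h import *
q=np.load('q.npy');M=R.from_euler('z',q[2]).as_matrix();T=lambda p:M@(np.array(p)/1e3)+[q[0],q[1],0]
rel(T([6,29,66]),86.6)
```

```text
pos [ 0.5776 -0.07    0.0765] cur 86.51 shift [0.121 0.079 1.053] turn [ 0.0001  0.0029 -0.0015] F [-0.97  1.02 -0.26] t 10.775 w 0.0054 j [-0.06  0.51  0.13  1.84 -0.09  0.79  1.62]
```

jog_arm --moves '[{"fingers":1,"xyz":[0.1,0.05,0.9],"angular":[0,0,0]},{"fingers":1,"xyz":[0.1,0.05,1.1],"angular":[0,0,0]},{"fingers":1,"xyz":[0.1,0.05,1.2],"angular":[0,0,0]},{"fingers":1,"xyz":[0.1,0.05,1.2],"angular":[0,0,0]},{"fingers":1,"xyz":[0.1,0.05,1.2],"angular":[0,0,0]}]'

```text
clock: 11.4
position: [0.575, -0.0694, 0.0632]
ee_rot: [0.096, 3.14, 0.0]
force: [0.4, -0.4, -0.3]
width: 0.003
```

jog_arm --moves '[{"fingers":1,"xyz":[0,0,0.05],"angular":[0,0,0]},{"fingers":1,"xyz":[0,0,0.1],"angular":[0,0,0]},{"fingers":1,"xyz":[0,0,0.1],"angular":[0,0,0]}]'

```text
clock: 11.78
position: [0.5749, -0.0694, 0.0621]
ee_rot: [-0.096, -3.14, -0.0]
force: [0.1, 0.4, -0.5]
width: 0.005
```

jog_arm --moves '[{"fingers":1,"xyz":[0,0,0.05],"angular":[0,0,0]},{"fingers":1,"xyz":[0,0,0.1],"angular":[0,0,0]},{"fingers":1,"xyz":[0,0,0.1],"angular":[0,0,0]}]'

```text
clock: 12.15
position: [0.5749, -0.0693, 0.0611]
ee_rot: [-0.096, -3.14, -0.0]
force: [0.7, 0.7, 0.5]
width: 0.004
```

jog_arm --moves '[{"fingers":1,"xyz":[-0.15,0,0.03],"angular":[0,0,0]},{"fingers":1,"xyz":[-0.15,0,0.06],"angular":[0,0,0]},{"fingers":1,"xyz":[-0.15,0,0.06],"angular":[0,0,0]}]'

```text
clock: 12.52
position: [0.5764, -0.0694, 0.0605]
ee_rot: [-0.096, -3.14, -0.0]
force: [1.0, 0.6, -0.5]
width: 0.007
```

jog_arm --moves '[{"fingers":1,"xyz":[0,0,0.03],"angular":[0,0,0]},{"fingers":1,"xyz":[0,0,0.06],"angular":[0,0,0]},{"fingers":1,"xyz":[0,0,0.06],"angular":[0,0,0]}]'

```text
clock: 12.9
position: [0.5764, -0.0694, 0.0599]
ee_rot: [-0.096, -3.14, -0.0]
force: [0.1, -0.8, 0.3]
width: 0.008
```

jog_arm --moves '[{"fingers":1,"xyz":[0,0,0.03],"angular":[0,0,0]},{"fingers":1,"xyz":[0,0,0.07],"angular":[0,0,0]},{"fingers":1,"xyz":[0,0,0.07],"angular":[0,0,0]}]'

```text
clock: 13.28
position: [0.5764, -0.0695, 0.0592]
ee_rot: [-0.096, -3.14, -0.0]
force: [0.6, 0.6, -0.2]
width: 0.002
```

jog_arm --moves '[{"fingers":1,"xyz":[0,0,0.03],"angular":[0,0,0]},{"fingers":1,"xyz":[0,0,0.07],"angular":[0,0,0]},{"fingers":1,"xyz":[0,0,0.07],"angular":[0,0,0]}]'

```text
clock: 13.65
position: [0.5764, -0.0694, 0.0585]
ee_rot: [-0.096, -3.14, -0.0]
force: [0.3, 0.1, -0.1]
width: 0.009
```

jog_arm --moves '[{"fingers":1,"xyz":[0,0,0.05],"angular":[0,0,0]},{"fingers":1,"xyz":[0,0,0.1],"angular":[0,0,0]},{"fingers":1,"xyz":[0,0,0.1],"angular":[0,0,0]}]'

```text
clock: 14.02
position: [0.5764, -0.0695, 0.0575]
ee_rot: [-0.096, -3.14, -0.0]
force: [-0.4, -0.4, -0.2]
width: 0.004
```

jog_arm --moves '[{"fingers":1,"xyz":[0,0,0.05],"angular":[0,0,0]},{"fingers":1,"xyz":[0,0,0.1],"angular":[0,0,0]},{"fingers":1,"xyz":[0,0,0.1],"angular":[0,0,0]}]'

```text
clock: 14.4
position: [0.5764, -0.0695, 0.0565]
ee_rot: [-0.096, -3.14, -0.0]
force: [-0.5, 0.7, -1.0]
width: 0.005
```

Run:
```python
from h import *
snap('side','w1',(190,120,290,195),8)
p=arm.observe()
print(p['position'],p['force'])
q=np.load('q.npy');M=R.from_euler('z',q[2]).as_matrix();T=lambda p:M@(np.array(p)/1e3)+[q[0],q[1],0]
f=lambda P:((proj('side',P)-[190,120]+.5)*8).round().tolist()
x=p['position'];Y=M@[0,1,0];X=M@[1,0,0]
print('tip corners near',f([x+.019*Y+s*.0095*X-[0,0,.017] for s in(-1,1)]),'wheel top',f([T([13,29,38]),T([13,29,44])]),'body',f([x+.095*Y+s*.0375*X+[0,0,.049] for s in(-1,1)]))
```

```text
[ 0.57640219 -0.06943797  0.05651642] [-0.41252215  0.80784283  0.11300882]
tip corners near [[404.0, 509.0], [349.0, 501.0]] wheel top [[372.0, 470.0], [371.0, 457.0]] body [[419.0, 515.0], [179.0, 477.0]]
```

View pics/w1.png

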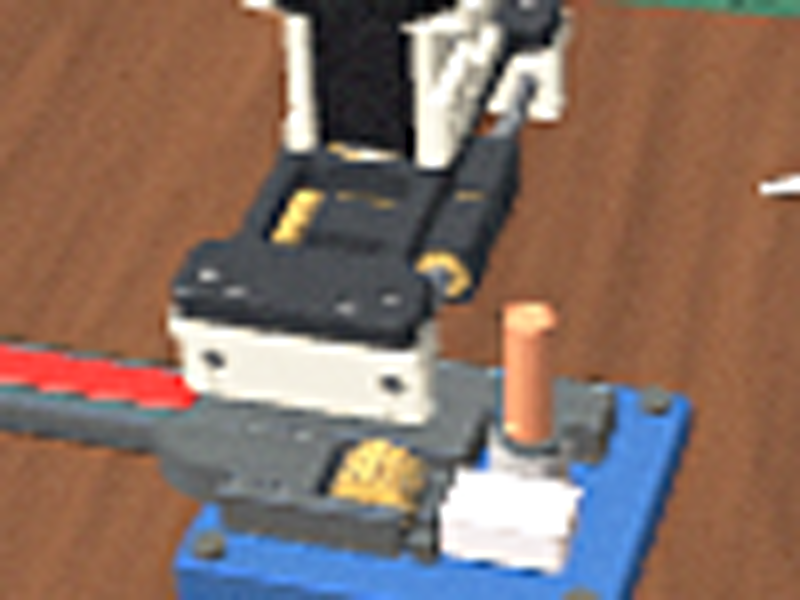

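Run:
```python
from h import *
from scipy.optimize import brentq
q=np.load('q.npy');M=R.from_euler('z',q[2]).as_matrix();Y=M@[0,1,0]
s4=np.array([.5335,-.0895,.1497]);w1=np.array([.5764,-.0694,.0565]);s1=np.array([.4784,.2116,.0297])
for n,x,v in(('s4 finger',s4,125+203/14),('s4 plate',s4,125+140/14),('w1 plate',w1,120+405/8)):
  for d in(0,.008,.027,.05,.095): print(n,d,'h=%.1f mm'%(1e3*brentq(lambda h:proj('side',x+d*Y+[0,0,h])[0,1]-v,-.1,.3)))
```

```text
s4 finger 0 h=5.1 mm
s4 finger 0.008 h=10.3 mm
s4 finger 0.027 h=22.8 mm
s4 finger 0.05 h=37.8 mm
s4 finger 0.095 h=67.2 mm
s4 plate 0 h=18.4 mm
s4 plate 0.008 h=23.5 mm
s4 plate 0.027 h=35.7 mm
s4 plate 0.05 h=50.4 mm
s4 plate 0.095 h=79.1 mm
w1 plate 0 h=8.8 mm
w1 plate 0.008 h=15.0 mm
w1 plate 0.027 h=29.7 mm
w1 plate 0.05 h=47.4 mm
w1 plate 0.095 h=82.1 mm
```

jog_arm --moves '[{"fingers":1,"xyz":[0,0,0.08],"angular":[0,0,0]},{"fingers":1,"xyz":[0,0,0.16],"angular":[0,0,0]},{"fingers":1,"xyz":[0,0,0.16],"angular":[0,0,0]}]'

```text
clock: 14.82
position: [0.5763, -0.0694, 0.0548]
ee_rot: [-0.096, -3.14, -0.0]
force: [0.0, 0.0, -0.1]
width: 0.007
```

jog_arm --moves '[{"fingers":1,"xyz":[0,0,0.1],"angular":[0,0,0]},{"fingers":1,"xyz":[0,0,0.2],"angular":[0,0,0]}]'

```text
clock: 15.08
position: [0.5764, -0.0694, 0.0529]
ee_rot: [0.096, 3.14, 0.0]
force: [-0.2, 0.4, -0.1]
width: 0.007
```

jog_arm --moves '[{"fingers":1,"xyz":[0,0,0.1],"angular":[0,0,0]},{"fingers":1,"xyz":[0,0,0.2],"angular":[0,0,0]}]'

```text
clock: 15.32
position: [0.5764, -0.0695, 0.0509]
ee_rot: [0.096, 3.14, 0.0]
force: [0.1, -0.1, 0.0]
width: 0.002
```

jog_arm --moves '[{"fingers":1,"xyz":[0,0,0.1],"angular":[0,0,0]},{"fingers":1,"xyz":[0,0,0.2],"angular":[0,0,0]}]'

```text
clock: 15.58
position: [0.5764, -0.0694, 0.0489]
ee_rot: [-0.096, -3.14, -0.0]
force: [-1.0, 0.3, 0.1]
width: 0.004
```

jog_arm --moves '[{"fingers":1,"xyz":[-0.8,0,0],"angular":[0,0,0]},{"fingers":1,"xyz":[-0.8,0,0.15],"angular":[0,0,0]},{"fingers":1,"xyz":[-0.8,0,0.3],"angular":[0,0,0]}]'

```text
clock: 15.95
position: [0.5844, -0.0699, 0.0457]
ee_rot: [-0.096, -3.14, -0.0]
force: [0.1, 0.1, -0.6]
width: 0.005
```

jog_arm --moves '[{"fingers":1,"xyz":[0,0,0.1],"angular":[0,0,0]},{"fingers":1,"xyz":[0,0,0.2],"angular":[0,0,0]}]'

```text
clock: 16.2
position: [0.5842, -0.07, 0.0438]
ee_rot: [-0.096, -3.14, -0.0]
force: [0.2, -0.1, 1.0]
width: 0.005
```

jog_arm --moves '[{"fingers":1,"xyz":[0,0,0.1],"angular":[0,0,0]},{"fingers":1,"xyz":[0,0,0.2],"angular":[0,0,0]}]'

```text
clock: 16.45
position: [0.5843, -0.0699, 0.0419]
ee_rot: [-0.096, -3.14, -0.0]
force: [-0.4, 0.3, -0.3]
width: 0.003
```

jog_arm --moves '[{"fingers":1,"xyz":[0,0,0.1],"angular":[0,0,0]},{"fingers":1,"xyz":[0,0,0.1],"angular":[0,0,0]}]'

```text
clock: 16.7
position: [0.5843, -0.0699, 0.0408]
ee_rot: [-0.096, -3.14, -0.0]
force: [0.3, 0.1, 0.3]
width: 0.006
```

jog_arm --moves '[{"fingers":1,"xyz":[0,0,0.1],"angular":[0,0,0]},{"fingers":1,"xyz":[0,0,0.1],"angular":[0,0,0]}]'

```text
clock: 16.95
position: [0.5844, -0.0699, 0.0399]
ee_rot: [-0.096, -3.14, -0.0]
force: [-1.0, 0.1, 0.6]
width: 0.004
```

jog_arm --moves '[{"fingers":1,"xyz":[0,0,0.1],"angular":[0,0,0]},{"fingers":1,"xyz":[0,0,0.1],"angular":[0,0,0]}]'

```text
clock: 17.2
position: [0.5843, -0.0699, 0.0388]
ee_rot: [-0.096, -3.14, -0.0]
force: [-0.2, -0.7, -0.4]
width: 0.002
```

jog_arm --moves '[{"fingers":1,"xyz":[0,0,0.1],"angular":[0,0,0]},{"fingers":1,"xyz":[0,0,0.1],"angular":[0,0,0]}]'

```text
clock: 17.45
position: [0.5843, -0.0699, 0.0379]
ee_rot: [-0.096, -3.14, -0.0]
force: [0.2, 0.7, -0.6]
width: 0.004
```

Run:
```python
from h import *
a=cv2.imread('pics/w1_full.png').astype(int);snap('side','w2',(190,120,290,195),8);b=cv2.imread('pics/w2_full.png').astype(int)
# copper shaft and brass, white-plate extents
hsv=lambda im:cv2.cvtColor(im.astype(np.uint8),cv2.COLOR_BGR2HSV)
for n,im in(('w1',a),('w2',b)):
    c=im[150:195,225:270];br=(c[...,2]>150)&(c[...,1]>110)&(c[...,0]<120)&(c[...,2]-c[...,0]>80)
    print(n,'brass/copper px');print('\n'.join(''.join('#' if v else '.' for v in r) for r in br))
```

```text
w1 brass/copper px
.............................................
.............................................
..................##.#.......................
.................#...##......................
......................#......................
......................#......................
.....................#.......................
.............................................
............................#....#...........
..................................#..........
..................................#..........
............................#...#............
............................#.###............
............................#.###............
............................#.##.............
............................#.###............
..............................##.............
..............................##.............
..............................##.............
..............................###............
..............................###............
..............................##.............
..............................##.............
.......................
[... 2377 characters left out ...]
..........
.......########.#............................
.......########..............................
..........######.............................
.............................................
.............................................
.............................................
.............................................
.............................................
.............................................
.............................................
.............................................
.............................................
.............................................
.............................................
.............................................
```

jog_arm --moves '[{"fingers":1,"xyz":[0,0,0.1],"angular":[0,0,0]},{"fingers":1,"xyz":[0,0,0.2],"angular":[0,0,0]}]'

```text
clock: 17.75
position: [0.5844, -0.0699, 0.0359]
ee_rot: [0.096, 3.14, 0.0]
force: [-0.1, -0.0, -0.2]
width: 0.004
```

jog_arm --moves '[{"fingers":1,"xyz":[0,0,0.1],"angular":[0,0,0]},{"fingers":1,"xyz":[0,0,0.2],"angular":[0,0,0]}]'

```text
clock: 18.0
position: [0.5844, -0.0699, 0.0339]
ee_rot: [0.096, 3.14, 0.0]
force: [-0.2, 0.7, 0.1]
width: 0.004
```

jog_arm --moves '[{"fingers":1,"xyz":[0,0,0.1],"angular":[0,0,0]},{"fingers":1,"xyz":[0,0,0.1],"angular":[0,0,0]}]'

```text
clock: 18.25
position: [0.5843, -0.0699, 0.0328]
ee_rot: [-0.096, -3.14, -0.0]
force: [-0.9, -0.7, 0.9]
width: 0.004
```

jog_arm --moves '[{"fingers":1,"xyz":[0,0,0.1],"angular":[0,0,0]},{"fingers":1,"xyz":[0,0,0.1],"angular":[0,0,0]}]'

```text
clock: 18.5
position: [0.5846, -0.0699, 0.0324]
ee_rot: [0.096, 3.14, 0.0]
force: [-1.8, -0.4, 5.7]
width: 0.001
```

jog_arm --moves '[{"fingers":1,"xyz":[0,0,0.1],"angular":[0,0,0]},{"fingers":1,"xyz":[0,0,0.1],"angular":[0,0,0]}]'

```text
clock: 18.75
position: [0.5853, -0.07, 0.0322]
ee_rot: [0.096, 3.138, 0.0]
force: [-2.7, 0.2, 12.0]
width: 0.006
```

jog_arm --moves '[{"fingers":1,"xyz":[0,0,-0.06],"angular":[0,0,0]},{"fingers":1,"xyz":[-0.2,0,-0.06],"angular":[0,0,0]},{"fingers":1,"xyz":[-0.4,0,-0.06],"angular":[0,0,0]},{"fingers":1,"xyz":[-0.6,0,-0.06],"angular":[0,0,0]}]'

```text
clock: 19.25
position: [0.5905, -0.0704, 0.0323]
ee_rot: [0.096, 3.14, 0.0]
force: [-3.2, -0.9, 10.1]
width: 0.005
```

jog_arm --moves '[{"fingers":1,"xyz":[0,0,-0.4],"angular":[0,0,0]},{"fingers":1,"xyz":[0.5,0,-0.5],"angular":[0,0,0]},{"fingers":1,"xyz":[1.0,0,-0.5],"angular":[0,0,0]},{"fingers":1,"xyz":[1.0,0,-0.5],"angular":[0,0,0]}]'

```text
clock: 19.75
position: [0.5796, -0.0697, 0.0364]
ee_rot: [-0.096, -3.139, -0.0]
force: [0.1, 0.1, 0.5]
width: 0.002
```

jog_arm --moves '[{"fingers":1,"xyz":[0,0,0.3],"angular":[0,0,0]},{"fingers":1,"xyz":[0,0,0.46],"angular":[0,0,0]},{"fingers":1,"xyz":[-0.2,0,0.46],"angular":[0,0,0]},{"fingers":1,"xyz":[-0.4,0,0.46],"angular":[0,0,0]},{"fingers":1,"xyz":[-0.6,0,0.46],"angular":[0,0,0]},{"fingers":1,"xyz":[-0.8,0,0.46],"angular":[0,0,0]},{"fingers":1,"xyz":[-1.0,0,0.46],"angular":[0,0,0]},{"fingers":1,"xyz":[-1.2,0,0.46],"angular":[0,0,0]}]'

```text
clock: 20.75
position: [0.5924, -0.0705, 0.0323]
ee_rot: [-0.096, -3.14, -0.0]
force: [-2.6, -0.9, 7.3]
width: 0.006
```

jog_arm --moves '[{"fingers":1,"xyz":[0,0,-0.4],"angular":[0,0,0]},{"fingers":1,"xyz":[0.6,0,-0.5],"angular":[0,0,0]},{"fingers":1,"xyz":[1.2,0,-0.46],"angular":[0,0,0]},{"fingers":1,"xyz":[1.2,0,-0.46],"angular":[0,0,0]}]'

```text
clock: 21.25
position: [0.5795, -0.0696, 0.0364]
ee_rot: [-0.096, -3.139, -0.0]
force: [-0.9, 0.3, -0.7]
width: 0.005
```

jog_arm --moves '[{"fingers":1,"xyz":[0,0,0.3],"angular":[0,0,0]},{"fingers":1,"xyz":[0,0,0.46],"angular":[0,0,0]},{"fingers":1,"xyz":[-0.2,0,0.46],"angular":[0,0,0]},{"fingers":1,"xyz":[-0.4,0,0.46],"angular":[0,0,0]},{"fingers":1,"xyz":[-0.6,0,0.46],"angular":[0,0,0]},{"fingers":1,"xyz":[-0.8,0,0.46],"angular":[0,0,0]},{"fingers":1,"xyz":[-1.0,0,0.46],"angular":[0,0,0]},{"fingers":1,"xyz":[-1.2,0,0.46],"angular":[0,0,0]}]'

```text
clock: 22.25
position: [0.5924, -0.0705, 0.0323]
ee_rot: [-0.096, -3.14, -0.0]
force: [-3.4, -1.0, 7.8]
width: 0.008
```

Run:
```python
from h import *
b=cv2.cvtColor(imaging.get_image('side'),cv2.COLOR_RGB2BGR)
cv2.imwrite('pics/j1_full.png',b)
for f in('pics/w2_full.png','pics/j1_full.png'):
    g=cv2.imread(f)[:,:,2]
    print(f)
    for u in(250,253,256): print(u,g[168:196,u].tolist())
print(arm.observe()['force'])
```

```text
pics/w2_full.png
250 [124, 121, 117, 96, 86, 60, 51, 50, 54, 48, 104, 255, 255, 255, 255, 255, 255, 255, 247, 246, 251, 255, 20, 78, 84, 82, 82, 83]
253 [250, 251, 249, 251, 251, 255, 164, 94, 175, 231, 212, 251, 255, 255, 255, 255, 255, 255, 238, 246, 246, 255, 214, 58, 77, 82, 84, 82]
256 [214, 214, 212, 209, 215, 212, 215, 154, 89, 158, 212, 204, 255, 255, 255, 255, 255, 255, 254, 246, 246, 250, 255, 29, 80, 81, 87, 88]
pics/j1_full.png
250 [125, 124, 120, 98, 80, 60, 52, 50, 43, 93, 255, 255, 255, 255, 255, 255, 255, 246, 246, 248, 255, 90, 69, 81, 84, 77, 80, 80]
253 [252, 250, 251, 249, 253, 255, 168, 94, 172, 230, 243, 255, 255, 255, 255, 255, 255, 242, 247, 245, 253, 255, 55, 80, 84, 85, 74, 82]
256 [214, 213, 210, 214, 215, 212, 220, 160, 87, 156, 228, 255, 255, 255, 255, 255, 255, 255, 244, 245, 249, 255, 84, 71, 82, 87, 81, 78]
[-1.92665568 -0.65394601  5.98756419]
```

jog_arm --moves '[{"fingers":1,"xyz":[0,0,-0.4],"angular":[0,0,0]},{"fingers":1,"xyz":[0.6,0,-0.5],"angular":[0,0,0]},{"fingers":1,"xyz":[1.2,0,-0.46],"angular":[0,0,0]},{"fingers":1,"xyz":[1.2,0,-0.46],"angular":[0,0,0]}]'

```text
clock: 22.8
position: [0.5795, -0.0696, 0.0364]
ee_rot: [-0.096, -3.139, -0.0]
force: [0.1, 0.4, -0.5]
width: 0.006
```

jog_arm --moves '[{"fingers":1,"xyz":[0,0,0.3],"angular":[0,0,0]},{"fingers":1,"xyz":[0,0,0.46],"angular":[0,0,0]},{"fingers":1,"xyz":[-0.2,0,0.46],"angular":[0,0,0]},{"fingers":1,"xyz":[-0.4,0,0.46],"angular":[0,0,0]},{"fingers":1,"xyz":[-0.6,0,0.46],"angular":[0,0,0]},{"fingers":1,"xyz":[-0.8,0,0.46],"angular":[0,0,0]},{"fingers":1,"xyz":[-1.0,0,0.46],"angular":[0,0,0]},{"fingers":1,"xyz":[-1.2,0,0.46],"angular":[0,0,0]}]'

```text
clock: 23.8
position: [0.5924, -0.0705, 0.0323]
ee_rot: [-0.096, -3.14, -0.0]
force: [-3.7, 0.2, 7.3]
width: 0.004
```

jog_arm --moves '[{"fingers":1,"xyz":[0,0,-0.4],"angular":[0,0,0]},{"fingers":1,"xyz":[0.6,0,-0.5],"angular":[0,0,0]},{"fingers":1,"xyz":[1.2,0,-0.46],"angular":[0,0,0]},{"fingers":1,"xyz":[1.2,0,-0.46],"angular":[0,0,0]}]'

```text
clock: 24.3
position: [0.5795, -0.0697, 0.0364]
ee_rot: [-0.096, -3.139, -0.0]
force: [0.0, -0.6, 0.1]
width: 0.002
```

jog_arm --moves '[{"fingers":1,"xyz":[0,0,0.3],"angular":[0,0,0]},{"fingers":1,"xyz":[0,0,0.46],"angular":[0,0,0]},{"fingers":1,"xyz":[-0.2,0,0.46],"angular":[0,0,0]},{"fingers":1,"xyz":[-0.4,0,0.46],"angular":[0,0,0]},{"fingers":1,"xyz":[-0.6,0,0.46],"angular":[0,0,0]},{"fingers":1,"xyz":[-0.8,0,0.46],"angular":[0,0,0]},{"fingers":1,"xyz":[-1.0,0,0.46],"angular":[0,0,0]},{"fingers":1,"xyz":[-1.2,0,0.46],"angular":[0,0,0]}]'

```text
clock: 25.3
position: [0.5924, -0.0705, 0.0323]
ee_rot: [-0.096, -3.14, -0.0]
force: [-3.0, -0.8, 6.5]
width: 0.005
```

jog_arm --moves '[{"fingers":1,"xyz":[0,0,-0.4],"angular":[0,0,0]},{"fingers":1,"xyz":[0.6,0,-0.5],"angular":[0,0,0]},{"fingers":1,"xyz":[1.2,0,-0.46],"angular":[0,0,0]},{"fingers":1,"xyz":[1.2,0,-0.46],"angular":[0,0,0]}]'

```text
clock: 25.8
position: [0.5795, -0.0697, 0.0364]
ee_rot: [-0.096, -3.139, -0.0]
force: [-0.9, 0.3, -0.2]
width: 0.001
```

jog_arm --moves '[{"fingers":1,"xyz":[0,0,0.3],"angular":[0,0,0]},{"fingers":1,"xyz":[0,0,0.46],"angular":[0,0,0]},{"fingers":1,"xyz":[-0.2,0,0.46],"angular":[0,0,0]},{"fingers":1,"xyz":[-0.4,0,0.46],"angular":[0,0,0]},{"fingers":1,"xyz":[-0.6,0,0.46],"angular":[0,0,0]},{"fingers":1,"xyz":[-0.8,0,0.46],"angular":[0,0,0]},{"fingers":1,"xyz":[-1.0,0,0.46],"angular":[0,0,0]},{"fingers":1,"xyz":[-1.2,0,0.46],"angular":[0,0,0]}]'

```text
clock: 26.8
position: [0.5923, -0.0705, 0.0323]
ee_rot: [-0.096, -3.14, -0.0]
force: [-2.4, 0.2, 7.2]
width: 0.005
```

Run:
```python
from h import *
b=cv2.cvtColor(imaging.get_image('side'),cv2.COLOR_RGB2BGR)
cv2.imwrite('pics/j2_full.png',b)
g=b[:,:,2]
for u in(250,253,256): print(u,g[168:196,u].tolist())
c=b[155:178,250:264].astype(int);print('\n'.join(''.join('#' if p[2]>150 and p[2]-p[0]>60 else '.' for p in r) for r in c))
```

```text
250 [124, 121, 124, 95, 81, 56, 47, 47, 93, 255, 255, 255, 255, 255, 255, 255, 245, 246, 249, 255, 83, 71, 76, 78, 84, 83, 80, 83]
253 [174, 174, 172, 175, 176, 176, 98, 158, 236, 244, 255, 255, 255, 255, 255, 255, 242, 245, 246, 255, 224, 62, 80, 78, 83, 79, 81, 82]
256 [224, 226, 228, 228, 229, 233, 203, 91, 103, 229, 255, 255, 255, 255, 255, 255, 255, 245, 245, 250, 255, 89, 73, 77, 80, 83, 83, 83]
..............
............#.
....######..#.
...#######..#.
...#######..#.
...#######..#.
...######.....
...######.....
...######.###.
...######..#..
...######..#..
....#####.##..
....#####.....
....#####.....
....#####.....
....#####.....
....#####.....
....#####.....
....#####.....
.....###......
..............
..............
..............
```

jog_arm --moves '[{"fingers":1,"xyz":[0,0,-0.4],"angular":[0,0,0]},{"fingers":1,"xyz":[0.6,0,-0.5],"angular":[0,0,0]},{"fingers":1,"xyz":[1.2,0,-0.46],"angular":[0,0,0]},{"fingers":1,"xyz":[1.2,0,-0.46],"angular":[0,0,0]}]'

```text
clock: 27.35
position: [0.5795, -0.0697, 0.0364]
ee_rot: [-0.096, -3.139, -0.0]
force: [0.1, -0.1, 0.9]
width: 0.005
```

jog_arm --moves '[{"fingers":1,"xyz":[0,0,0.3],"angular":[0,0,0]},{"fingers":1,"xyz":[0,0,0.46],"angular":[0,0,0]},{"fingers":1,"xyz":[-0.2,0,0.46],"angular":[0,0,0]},{"fingers":1,"xyz":[-0.4,0,0.46],"angular":[0,0,0]},{"fingers":1,"xyz":[-0.6,0,0.46],"angular":[0,0,0]},{"fingers":1,"xyz":[-0.8,0,0.46],"angular":[0,0,0]},{"fingers":1,"xyz":[-1.0,0,0.46],"angular":[0,0,0]},{"fingers":1,"xyz":[-1.2,0,0.46],"angular":[0,0,0]}]'

```text
clock: 28.35
position: [0.5902, -0.0704, 0.0321]
ee_rot: [-0.096, -3.136, -0.001]
force: [-11.1, 0.8, 15.4]
width: 0.006
```

jog_arm --moves '[{"fingers":1,"xyz":[0,0,-0.4],"angular":[0,0,0]},{"fingers":1,"xyz":[0.6,0,-0.5],"angular":[0,0,0]},{"fingers":1,"xyz":[1.2,0,-0.46],"angular":[0,0,0]},{"fingers":1,"xyz":[1.2,0,-0.46],"angular":[0,0,0]}]'

```text
clock: 28.85
position: [0.5796, -0.0697, 0.0363]
ee_rot: [-0.096, -3.139, -0.0]
force: [-0.4, 0.0, 0.7]
width: 0.01
```

jog_arm --moves '[{"fingers":1,"xyz":[0,0,0.3],"angular":[0,0,0]},{"fingers":1,"xyz":[0,0,0.46],"angular":[0,0,0]},{"fingers":1,"xyz":[-0.2,0,0.46],"angular":[0,0,0]},{"fingers":1,"xyz":[-0.4,0,0.46],"angular":[0,0,0]},{"fingers":1,"xyz":[-0.6,0,0.46],"angular":[0,0,0]},{"fingers":1,"xyz":[-0.8,0,0.46],"angular":[0,0,0]}]'

```text
clock: 29.6
position: [0.586, -0.0701, 0.0321]
ee_rot: [-0.096, -3.136, -0.001]
force: [-11.1, 1.0, 16.6]
width: 0.002
```

Run:
```python
from h import *
b=cv2.cvtColor(imaging.get_image('side'),cv2.COLOR_RGB2BGR)
cv2.imwrite('pics/j3_full.png',b)
g=b[:,:,2]
for u in(250,253,256): print(u,g[168:196,u].tolist())
```

```text
250 [124, 122, 126, 97, 80, 58, 54, 44, 103, 255, 255, 255, 255, 255, 255, 252, 248, 246, 252, 255, 35, 75, 81, 85, 83, 76, 81, 86]
253 [175, 172, 176, 176, 177, 176, 98, 176, 237, 255, 255, 255, 255, 255, 255, 255, 241, 247, 249, 255, 170, 64, 78, 79, 84, 84, 80, 81]
256 [226, 227, 227, 228, 226, 230, 206, 95, 153, 215, 255, 255, 255, 255, 255, 255, 251, 246, 245, 252, 255, 42, 77, 81, 76, 85, 84, 84]
```

jog_arm --moves '[{"fingers":1,"xyz":[0,0,-0.4],"angular":[0,0,0]},{"fingers":1,"xyz":[0.4,0,-0.5],"angular":[0,0,0]},{"fingers":1,"xyz":[0.8,0,-0.46],"angular":[0,0,0]},{"fingers":1,"xyz":[0.8,0,-0.46],"angular":[0,0,0]}]'

```text
clock: 30.15
position: [0.5799, -0.0697, 0.0363]
ee_rot: [-0.096, -3.14, -0.0]
force: [0.4, 0.6, 0.8]
width: 0.006
```

Run:
```python
from h import *
snap('side','k1',(236,150,276,198),12)
q=np.load('q.npy');M=R.from_euler('z',q[2]).as_matrix();T=lambda p:M@(np.array(p)/1e3)+[q[0],q[1],0]
f=lambda P:((proj('side',P)-[236,150]+.5)*12).round().tolist()
for v in(0,8,10,12): print(v,'jaw top corners (-55,50-v),(-55,24-v),(-14,24-v) z38; (-55,50-v) z20',f([T([-55,50-v,38]),T([-55,24-v,38]),T([-14,24-v,38]),T([-55,50-v,20])]))
r=13.85
for th in(-20,-10,0,10,20):
  print(th,'foot top verts',f([T([-35+r*np.cos(np.radians(90+th+k)),0+r*np.sin(np.radians(90+th+k)),42]) for k in(-90,-30,30,90)]))
print('fixed',f([T([-55,-12,38]),T([-14,-12,38])]),'shaft top',f([T([-35,y,92]) for y in(0,2,4)]))
# jaw rows by correlation p1->k1
from glob import glob
a=cv2.imread('pics/w1_full.png')[:,:,2].astype(np.float32);b=cv2.imread('pics/k1_full.png')[:,:,2].astype(np.float32)
def edge(im,u):
    c=im[180:196,u];i=np.where((c[:-1]>160)&(c[1:]<160))[0][-1];return 180+i+(c[i]-160)/(c[i]-c[i+1])
d=[edge(a,u)-edge(b,u) for u in range(247,260)];print('edge shift px',np.round(d,2))
print('px/mm',(proj('side',T([-40,50,20]))-proj('side',T([-40,40,20])))/10)
```

```text
0 jaw top corners (-55,50-v),(-55,24-v),(-14,24-v) z38; (-55,50-v) z20 [[280.0, 451.0], [307.0, 377.0], [129.0, 349.0], [280.0, 513.0]]
8 jaw top corners (-55,50-v),(-55,24-v),(-14,24-v) z38; (-55,50-v) z20 [[288.0, 428.0], [315.0, 354.0], [138.0, 327.0], [289.0, 490.0]]
10 jaw top corners (-55,50-v),(-55,24-v),(-14,24-v) z38; (-55,50-v) z20 [[291.0, 422.0], [318.0, 349.0], [140.0, 322.0], [291.0, 484.0]]
12 jaw top corners (-55,50-v),(-55,24-v),(-14,24-v) z38; (-55,50-v) z20 [[293.0, 416.0], [320.0, 343.0], [142.0, 316.0], [293.0, 478.0]]
-20 foot top verts [[195.0, 262.0], [190.0, 301.0], [241.0, 322.0], [297.0, 305.0]]
-10 foot top verts [[189.0, 268.0], [196.0, 307.0], [252.0, 322.0], [302.0, 299.0]]
0 foot top verts [[186.0, 275.0], [203.0, 312.0], [263.0, 321.0], [305.0, 292.0]]
10 foot top verts [[184.0, 281.0], [211.0, 316.0], [273.0, 318.0], [307.0, 286.0]]
20 foot top verts [[184.0, 288.0], [220.0, 319.0], [282.0, 315.0], [306.0, 279.0]]
fixed [[344.0, 278.0], [169.0, 252.0]] shaft top [[244.0, 105.0], [242.0, 110.0], [239.0, 116.0]]
edge shift px [1.95 2.01 1.97 1.98 1.97 2.36 2.03 2.06 1.96 1.98 1.99 2.4  1.79]
px/mm [[-0.09130771  0.24120056]]
```

View pics/k1.png

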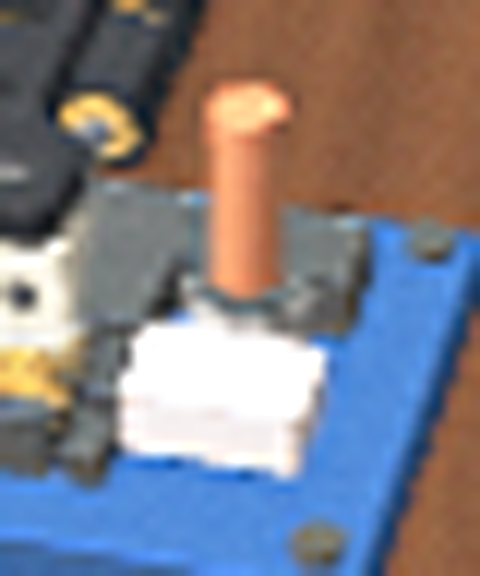

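Run:
```python
from h import *
L=lambda n:cv2.imread(f'pics/{n}_full.png')
def shift(a,b,x,y,w,h):
    s=4;t=cv2.resize(a[y:y+h,x:x+w],None,fx=s*2,fy=s*2,interpolation=cv2.INTER_CUBIC);r=cv2.resize(b[y-4:y+h+4,x-4:x+w+4],None,fx=s*2,fy=s*2,interpolation=cv2.INTER_CUBIC)
    m=cv2.matchTemplate(r,t,cv2.TM_CCOEFF_NORMED);_,v,_,l=cv2.minMaxLoc(m);return (l[0]/8-4,l[1]/8-4,round(v,3))
a=L('w1')
for n in('w2','j1','j2','j3','k1'):
    b=L(n);print(n,'shaft top',shift(a,b,251,155,10,8),'shaft mid',shift(a,b,252,160,9,12),'foot',shift(a,b,250,172,14,5),'bolt',shift(a,b,266,190,8,10) )
for n in('w1','k1'):
    print(n);print(L(n)[170:184,246:266,1])
```

```text
w2 shaft top (0.0, 0.0, 0.998) shaft mid (0.0, 0.0, 0.997) foot (0.0, 0.0, 0.99) bolt (0.0, 0.0, 0.996)
j1 shaft top (0.0, 0.0, 0.998) shaft mid (0.0, 0.0, 0.997) foot (0.0, 0.0, 0.99) bolt (0.0, 0.0, 0.996)
j2 shaft top (0.375, -0.625, 0.967) shaft mid (0.375, -0.375, 0.969) foot (0.375, -0.625, 0.901) bolt (0.0, 0.0, 0.995)
j3 shaft top (0.375, -0.75, 0.973) shaft mid (0.375, -0.5, 0.965) foot (0.375, -0.75, 0.895) bolt (0.0, 0.0, 0.996)
k1 shaft top (0.375, -0.75, 0.967) shaft mid (0.375, -0.5, 0.963) foot (0.375, -0.625, 0.895) bolt (0.0, 0.0, 0.995)
w1
[[122 124 126 124 123 125 119 168 174 152 130 111  96 120 125 118 126 120
  128 128]
 [125 127 129 128 101  97 122 166 176 150 129 108 100 117 131 130 129 122
  128 103]
 [128 125 133 116  83  85 111 165 177 148 131 106 102 123 136 136 129 133
  138  90]
 [129 127 143  94  60 135 128 232 212 151 129 109  96 121 109  93  91 108
  124  80]
 [127 132 128  83  57 169 150 130 158 151 131 109 105 118 107  92  90  94
   88  59]
 [129 134  94  53  50 193 168 106 121 132 126 124 126 103 139 120  89  91
   89  63]
 [137 136  83  44  93 218 
[... 1148 characters left out ...]
  92  91
   85  59]
 [128 126 102 100 131 180 222 232 200 153 158 162 119 108 129 110  91  90
   87  74]
 [ 78 129 255 255 255 255 255 252 243 203 206 209 158 118 119 105  99 105
   94 109]
 [116 249 255 255 255 255 255 255 255 255 255 255 255 243 206 154 134 120
  109 138]
 [ 87 255 255 255 255 255 255 255 255 255 255 255 255 255 255 255 255 155
  138 141]
 [125 255 255 255 255 255 255 255 255 255 255 255 255 255 255 255 252 128
  131 140]
 [249 255 255 255 255 255 255 255 255 255 255 255 255 255 255 255 224 132
  135 139]
 [255 255 255 255 255 255 255 255 255 255 255 255 255 255 255 255 147 141
  136 139]
 [211 237 235 249 254 255 255 255 255 255 255 255 255 255 255 242 135 139
  141 140]]
```

Run:
```python
from h import *
a=cv2.imread('pics/side0.png')[272:286,248:264,1];print('side0');print(a)
b=cv2.imread('pics/s4.png');b=cv2.resize(b,(45,40),interpolation=cv2.INTER_AREA)[22:36,18:33,1];print('s4 v147 u248');print(b)
c=cv2.imread('pics/p1.png')[:,:520];c=cv2.resize(c,(65,75),interpolation=cv2.INTER_AREA)[26:36,38:56,1];print('p1 v171 u248');print(c)
```

```text
side0
[[ 89  88 142 140 140 169 167 150 133 109  95 104 119 164 126  88]
 [ 92  84 146 137 114 160 168 148 129 108  96 116 127 155 124  92]
 [ 90  77 248 204 110 127 130 132 130 117 119 126 102 100  94  89]
 [ 93  74 207 212 130 104 108 122 124 125 129 101 154 183 125  89]
 [ 92  81 207 241 221 158 112  91  89  82 124 158 157 137 102  94]
 [ 91  80 198 231 230 237 255 214 170 158 154 155 153 127  97  93]
 [ 90  79 200 233 225 224 233 187 141 149 150 148 152 127 100  93]
 [ 91  78 199 233 224 223 232 179 148 144 149 147 154 122  92  91]
 [ 94  80 200 239 229 226 231 178 138 145 148 145 154 121  94  93]
 [ 92  86  82 159 223 233 234 182 140 145 152 148 155 124  92  96]
 [ 98  93  91  82 100 200 244 183 145 155 155 130 118 103  95 103]
 [ 94  92  96  93  93  83 173 172 126 121  97  84  87  90  99  97]
 [ 94  95  99  95 100 100  92  95  87  86  88  98  99  93  96 100]
 [ 93  93 101 101 103  96  98 103  95  92  94  97  96 101  99 101]]
s4 v147 u248
[[ 90  87  95  97 126 168 169 145 123 100  99 121 112  97  91]
 [ 89  93 126 129 136 164 166 145 123 104 100 120 115  96  93]
 [ 87  91 117 13
[... 804 characters left out ...]
129 132 130 128 127 101]
 [133 112  80  85 117 167 178 152 130 106  99 117 133 127 127 131 131  90]
 [134  95  68 127 141 211 203 153 129 108  98 119 114  93  92 109 118  78]
 [121  78  65 155 150 139 155 147 130 112 109 119 106  92  94  93  88  63]
 [ 99  51  66 183 170 115 120 125 121 115 116 106 130 118  92  92  85  63]
 [ 78  42 100 207 226 174 117 102 101 101  80  82 118 105  91  92  82  80]
 [ 60  58 114 202 227 217 188 177 160 160 140 125 126 112 103 108  93 107]
 [131 126 156 212 224 208 203 198 200 179 137 114 117 132 139 121 114 134]
 [242 241 244 250 251 243 231 205 204 190 149 124 118 126 130 137 144 142]
 [255 255 255 255 255 255 253 249 248 247 242 234 200 155 132 137 139 138]]
```

jog_arm --moves '[{"fingers":1,"xyz":[-1,0,-4],"angular":[0,0,0]},{"fingers":1,"xyz":[-2,2,-9],"angular":[0,0,0]},{"fingers":1,"xyz":[-2,7,-12],"angular":[0,0,0]},{"fingers":1,"xyz":[-2,13,-12],"angular":[0,0,0]},{"fingers":1,"xyz":[-2,19,-12],"angular":[0,0,0]},{"fingers":1,"xyz":[-2,25,-12],"angular":[0,0,0]},{"fingers":1,"xyz":[-2,25,-12],"angular":[0,0,0]},{"fingers":1,"xyz":[-2,25,-12],"angular":[0,0,0]}]'

```text
clock: 31.2
position: [0.6155, 0.1782, 0.1562]
ee_rot: [-0.095, -3.14, 0.001]
force: [0.9, -0.1, 0.3]
width: 0.004
```

Run:
```python
from h import *
b=cv2.cvtColor(imaging.get_image('top'),cv2.COLOR_RGB2BGR);cv2.imwrite('pics/t2_full.png',b)
s=cv2.cvtColor(imaging.get_image('side'),cv2.COLOR_RGB2BGR);cv2.imwrite('pics/side2_full.png',s)
a=cv2.imread('pics/top0.png')
def cls(im,y0,y1,x0,x1):
    for r in range(y0,y1):
        print(r,' '.join('%02x%02x%02x'%tuple(im[r,c,::-1]) for c in range(x0,x1)))
print('before 268..302');cls(a,178,196,268,302)
print('now');cls(b,178,196,268,302)
q=np.load('q.npy');M=R.from_euler('z',q[2]).as_matrix();T=lambda p:M@(np.array(p)/1e3)+[q[0],q[1],0]
print('nest axis z42,z92',proj('top',[T([-35,0,42]),T([-35,0,92]),T([-35,4,42]),T([-35,4,92])]).round(1).tolist(),'fixed face',proj('top',[T([-35,-12,38]),T([-35,-12,20])]).round(1).tolist(),'jaw face v=8,12',proj('top',[T([-35,16,38]),T([-35,12,38])]).round(1).tolist())
```

```text
before 268..302
178 5681c2 717c84 63645b 7f7b74 938d86 595453 424044 525353 545758 5a5e5d 474648 565958 6a6f6f 737473 858f8d 858e8f 838989 7e8381 7a7f7e 7a807f 7a7f7f 787c7e 767c7b 757a7a 727879 747879 767b7c 737879 737777 727677 727474 7c796c 5b7fc1 3e80d9
179 4174c2 344266 545b69 ffffff ffffff ffffff ffffff ffffff ffffff ffffff ffffff f2eae8 897f7a 544940 4b3e34 3e3029 40342d 41352f 433933 493f39 4e4540 564d4a 585350 666664 6c6e70 6e7072 6e7172 707475 717675 737878 717372 7d7568 597dc0 3f81db
180 4281dc 3478d9 83a7e0 ffffff ffffff ffffff ffffff ffffff ffffff ffffff ffffff ffffff a4b7dd 3272d0 3f75c9 405b90 40527a 41547d 40567f 40465e 403e4a 3d3e4a 3a3c4d 5f5f61 717474 717576 6d7274 6e7276 6e7375 707474 727570 6a7275 4c7bc5 3f7fd9
181 4081db 3177d9 8bb3e5 ffffff ffffff ffffff fefefe fefefe fefefe ffffff ffffff ffffff 9fbae9 307bdb 4084e0 4484df 4485de 4485e0 4385e2 4383e0 4384e3 4287e8 427bd1 63728f 737573 727677 6f7274 6f7376 6f7476 717575 737570 666d74 4b7ac4 407fd9
182 4182db 2f77d9 d2deee ffffff ffffff fefefe fefdfe fefdfe fefdfe fefefe ffffff fffffd 99b3e4 3177d5 4281da 4583db 
[... 7107 characters left out ...]
a7d7b 7a7d79 828378 5b729d 407dd2 4485da
194 4584d9 4482d8 4482d9 4484dd 4082df 5180cb 567cbd 547cbf 557fc2 5780c4 6881b2 7484a9 7c89ad 868fad 5c86cf 3c82de 4586de 4586de 4483da 4483d9 4584dc 4489e4 436097 43352e 413023 423226 423227 45352a 4a3c32 4d3f36 5c4f3d 4d5d8a 4078cb 4685da
195 4484dc 4583da 4585da 4686de 4587e0 4283dc 4082db 4082de 4082df 4083df 4182dd 4081dd 3f81dd 4081dc 4081dd 4184dc 4685dd 4785dc 4685da 4584d8 4585da 4688e0 4586e1 4474c2 426baf 426bb3 416bb4 426db5 415c91 405077 435172 4574c1 4685dd 4583d7
nest axis z42,z92 [[287.1, 186.4], [288.4, 183.3], [285.7, 186.3], [286.9, 183.2]] fixed face [[291.3, 186.8], [290.8, 187.9]] jaw face v=8,12 [[281.3, 186.4], [282.7, 186.5]]
```

```bash
python3 -c "
from h import *
s=arm.observe();print(s['clock'],s['force'].round(2));job.sign_off()"
```

```text
31.3 [-0.42 -0.65 -0.54]
the job is handed in; nothing more can be done
```

I stood the spindle on its hexagon foot between the jaws and let go of it. I then rolled the thumbwheel towards the handle until the sliding jaw gripped. I handed in at 31.3 s, with the arm clear and touching nothing.

**Grip:** I made eight fingertip strokes. The rim force was about 3 N while the wheel turned freely. It rose to about 11 N on each of the last two, when the wheel stopped turning.

**How hard I pressed:** The downward force was about 7 N on most strokes and about 16 N on the last two. The fingertip's first touch and the first stroke reached 10–12 N.

**Last top image:** I read this from pixel values because the picture allowance was used up.
- The spindle's top is within about 0.5 px (1–2 mm) of where it should stand once gripped, so it is upright.
- The foot fills the gap between the jaws, about 8.1–8.5 px where 24 mm should be about 8.7 px.
- A corner of the hexagon points out of the mouth, so two flats face the jaws.

**What disagreed:**
- **Gripper height:** the fingertips met the wheel about 28 mm lower than the stated tool geometry predicts. I therefore found the wheel by force, not by the given height.
- **Jaw travel:** the jaw moved only about 8 mm (5 rad of wheel) before gripping, not 12 mm (7.5 rad). The first top image shows a gap of about 30 mm at the start, so the jaw was probably already partly closed.
- **Pad alignment:** I tried to square up the foot by squeezing it between the pads, but they closed on the shaft instead. The flats were set from the images.

The cup, screwdriver and bearing were never approached.

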